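# Knock a stuck glass blank up out of its graphite mould

### The job

The amber glass blank is stuck in the black mould on the blue stand. With the red-handled knockout tool, feel for the guide hole under the mould, push the tool's rod up through it and ease the glass up, never pushing harder than 25 N on glass or stand, until it stands about 12 mm proud of the mould and stays upright in its mouth. Then draw the tool out and stand it back upright on the green mat; do not touch the glass with the gripper or disturb the graphite slab, jar or brush.

Things in the scene. Friction and masses are not known exactly. Their poses are not given: they have to be found in the camera images.
- press: Fixed stand: two blue legs (64 mm along x, inner faces at y = +-56 mm) carry a steel plate, 64 mm (x) by 136 mm (y), underside 83 mm up, with a black graphite mould on it (58 mm in x, 65 mm in y, rim 129 mm up). Origin on the bench below the pocket's centre; x runs level through the open tunnel between the legs (-x is the robot's side), y to the left leg, z up.
- mould_mouth (a point): Centre of the pocket's mouth at the mould rim, 129 mm up. Pocket: 42 by 40 mm, floor 95 mm up with a 30 mm square opening. A sprung steel cheek on its +y side grips the glass over the whole depth: moving it takes about 5 to 12 N (varies, unknown), and it stays where it is pushed.
- under_mould (a point): Point on the pocket's axis, 75 mm up: height of the flat underside of a round brass guide bush (48 mm across, 8 mm thick) below the plate, with one plain round through hole, 15 mm across. The bush sits off-centre: its hole's axis lies 5 to 7 mm sideways of this point, in an unknown direction (any of 360 degrees). It is not measured nor visible from above and must be felt for.
- glass_centre (a point): Centre of the amber glass blank, 40 x 40 x 32 mm, about 125 g, z up. It starts resting on the pocket floor: centre 111 mm up, flat underside 95 mm up, top 2 mm below the rim, about 1 mm towards -y of the pocket's centre.
- glass: The same glass blank; origin at the centre of its underside, z up.
- tool: C-shaped knockout tool, rigid, 0.4 kg, balanced under its handle, stands by itself: base bar (x -70 to +70 mm, 44 mm wide, 12 mm thick, with a brass weight to 22 mm up at x 40 to 70 mm), post at x = -58 mm (12 x 22 mm), top arm 145 to 159 mm up, and red handle and brass rod on one upright axis through the origin. Origin: underside; z up. In use x lies along the stand's x, the post outside on its -x side.
- rod_tip (a point): Centre of the rod's flat tip: on the tool's upright axis, 50 mm above the tool's underside, 38 mm above the top of the base bar. The rod is 12 mm across, its tip chamfered 1.5 mm. The base bar strikes the bush when the rod has lifted the glass 18 mm.
- tool_handle (a point): Point for gripping the red handle, on the tool's upright axis, 190 mm above its underside. The handle is 24 x 24 mm, from 159 to 215 mm up, and can be gripped from above on either pair of flat sides; grip firmly.
- tool_base (a point): Middle of the underside of the tool's base bar (the tool's origin).
- mat_top (a point): Centre of the top of the green mat where the tool stands, 220 mm (x) by 140 mm (y), 6 mm thick, fixed on the bench.
- mat: The green mat; origin at the centre of its underside.
- slab_centre (a point): Centre of a loose black graphite slab, 80 x 60 x 22 mm. A bystander.
- jar_centre (a point): Centre of a loose green glass jar with steel lid, 60 mm across, 85 mm tall. A bystander.
- brush_grip (a point): Grip of a loose hand brush lying on the bench. A bystander.
Not all that is in view belongs to the job. Leave any pink look-alike of the tool alone.

How it is judged (in metres and radians):
On the way:
1. the rod is pushing the glass, which has risen at least 10 mm (8 mm proud of the rim) (z of glass_centre in the frame of press above 0.121 m and contact force between tool and glass above 0.3 N), for 0.1 s.
At the end, for the whole second after the job is handed in: The glass stands at least 8 mm proud of the mould rim (raised 10 mm or more), upright within 0.15 rad and within 6 mm of the pocket's centre, at rest; the knockout tool stands released and upright (within 0.08 rad) on the green mat, its base within 60 mm of the mat's centre, at rest (z of glass_centre in the frame of press above 0.121 m and angle between glass's own z axis and vertical below 0.15 rad and horizontal distance between glass_centre and mould_mouth below 0.006 m and contact force between tool and mat above 1 N and angle between tool's own z axis and vertical below 0.08 rad and horizontal distance between tool_base and mat_top below 0.06 m and linear speed of each of tool, glass below 0.02 m/s and contact force between the fingers and tool below 0.1 N); the robot touches nothing.
It fails at once if the tool pushes on the glass with more than 25 N (contact force between tool and glass above 25 N).
It fails at once if the tool pushes on the stand with more than 25 N (contact force between tool and press above 25 N).
It fails at once if the robot touches the glass (contact force between any of the fingers, the arm and glass above 0.5 N).
It fails at once if the graphite slab, jar or brush is moved by more than 20 mm (distance of any of slab_centre, jar_centre, brush_grip from where it was at the start of the episode above 0.02 m).
It also fails if it takes over 72 s, if anything falls off the work surface, if the arm or the gripper's body presses on something with over 40 N, if the wrist force passes 120 N, or if a joint passes its speed limit or range.

### The arm

A 6-joint arm with a two-finger parallel gripper is mounted at the origin on the work surface. World frame = base frame: x ahead of the robot, y to its left, z up, the work surface at z = 0. Lengths are in mm, angles in rad, forces in N, time in s.
With the tool pointing down it reaches from about 350 to 875 mm from the base axis. Payload 4.2 kg.
Tool frame: the origin (TCP) lies at the very end of the fingers, on their centre line; the grasp point (between the pads) lies arm.hold_point_z behind it (arm.hold_point_z is the distance from the TCP to the grasp point, in mm); z points along the fingers, y is the direction in which the jaws open and shut (so a half turn about z gives the same grasp; the last joint's range is limited). The gripper opens to 85 mm and grips with 20 to 120 N. Pads are 22 mm wide; open, the fingers measure 114 mm over their backs; the gripper's body (76 mm by 85 mm) begins 54 mm behind the grasp point. The pads swing forward as they close: fully open they stand 13 mm farther back than shut.
Start: joints at [1.469, 0.385, 0.008, 0, -1.194, -0.259], TCP at [220.606, 584.75, 231.312] pointing down, gripper open.
Joint ranges: [-3.14, 3.14], [-1.21, 2.06], [-1.07, 1.41], [-3.16, 2.05], [-2.99, -0.16], [-3.1, 3.1]. Speed limits (rad/s): [2.79, 2.79, 3.14, 3.14, 3.14, 3.14].

### API

Orientations are given as a unit quaternion [x, y, z, w].
In Python, from bench import arm gives the robot as it stands.
- The arm moves only by the tool step_arm, never from a script. Its argument "series" is a list of rows, each a list of 6 numbers: the shift along the world's x, y, z scaled (see below), then the turn, a rotation vector about the world's x, y, z scaled (see below). A call has 1 to 12 rows; each row is the pose to reach, as a shift and turn from the pose commanded when the call began; what a row does not reach only later rows make up. The controller multiplies each number of a shift by 400 mm and each number of a turn by pi/2 rad. A row lasts 1/12 s, in which the tool goes at most 41.7 mm and 7.16 degrees, less where a joint would pass 70% of its speed; a pose out of reach is approached as far as the arm can. A call with a number of a shift or a turn outside -1 to 1 is refused whole. A call with a gripper value outside its range is refused whole. "jaw" is the opening, from -1 (shut) to 1 (fully open), set as the call begins (left out, the last holds). The fingers move at their own pace and stop on an object; the grip force is fixed at half the most. Time passes only in rows, so rows that repeat a pose let the fingers close. It gives the time, the measured TCP pose, the force and the opening at its end, in the units of the state.
- arm.read_state(): the state, without advancing time (a new reading comes with each control period).
- arm.get_image(name): name is "side" or "top"; returns a dict with "image" (420x560x3 uint8, red, green, blue), "camera_matrix" (3x3 intrinsics, pixels), "world_from_camera" (4x4, takes a point from camera to world coordinates). Camera axes: x right, y up, looking along -z (the intrinsics and any distortion apply to the point x, -y, -z); pixel columns grow to the right and rows downward; lengths in mm; the calibration is good to about 2 mm. A picture is of the moment at which its call begins. There is no depth.
- arm.job_done(): hands the job in, once; it reports no verdict.
The state is a dict: "clock": time; "joints": joint angles; "joint_vel": joint speeds; "joint_efforts": joint torques, N m; "position": TCP position; "ee_rot": TCP orientation; "contact_force": force on the tool from outside, world axes, zero at the start; "wrist_torque": the same for the moment, N m; "gripper_width": finger opening in mm.
Only numpy, scipy, OpenCV 4.12 (cv2) and the standard library are available. Lean on these libraries where they do the work, as an engineer would, in place of code of your own. Each camera call takes 0.05 s, during which the arm holds its last target.

## Working session

There is one attempt and no reset: what is moved stays moved. The work goes in short steps, Python scripts to look and compute and a tool call to move; the robot and the scene stay as the last step left them, time stands still between calls to the robot, and variables do not carry over. Pictures are saved under pics/ and viewed, and the job is handed in when it is done.

Besides the shell and the picture viewer there is one more tool, called after ">>>" as name([rows], argument=value, ...), one row to a line, values as JSON. step_arm: Moves the arm, as the interface text tells. Shifts and turns lie within -1 to 1; 1 stands for 400 mm of shift or pi/2 rad of turn. Its arguments: {"type":"object","properties":{"series":{"type":"array","items":{"type":"array","items":{"type":"number","minimum":-1,"maximum":1}}},"jaw":{"type":"number"}},"required":["series"]}

```bash
mkdir -p pics; ls
python3 - <<'E'
from bench import arm
import cv2,numpy as np
s=arm.read_state();print(s, arm.hold_point_z)
for n in("side","top"):
    d=arm.get_image(n);cv2.imwrite(f"pics/{n}0.png",d["image"][:,:,::-1]);print(n,d["camera_matrix"],d["world_from_camera"])
    np.savez(f"{n}0.npz",**d)
    print([k for k in d])
E
```

```text
pics
{'clock': 0.0, 'joints': array([ 1.46857806e+00,  3.85542136e-01,  6.64967157e-03, -4.94940577e-04,
       -1.19402050e+00, -2.58579797e-01]), 'joint_vel': array([ 1.10097454e-03, -1.42957799e-03,  8.66723720e-05,  2.60476630e-03,
       -2.99267867e-05, -8.24734406e-04]), 'joint_efforts': array([ 5.63470658e-04, -3.92281079e+01,  1.88400882e+01,  4.18611601e+00,
       -4.57308037e-03,  1.80741907e-06]), 'position': array([220.42741589, 584.21855346, 230.2402336 ]), 'ee_rot': array([ 9.83755214e-01, -1.79511852e-01, -1.46656789e-04,  1.07304899e-03]), 'contact_force': array([-0.57952663, -0.29139659,  0.40919288]), 'wrist_torque': array([0.01299246, 0.0200276 , 0.02765711]), 'gripper_width': 85.54379378843129} 18.700000000000003
side [[485.64118768   0.         277.35051863]
 [  0.         485.64118768 202.35900512]
 [  0.           0.           1.        ]] [[ 7.83665794e-01  3.37806204e-01 -5.21301154e-01  1.30856664e+01]
 [-6.20973734e-01  4.04258083e-01 -6.71540784e-01 -7.97201783e+02]
 [-1.61104379e-02  8.49977865e-01  5.26572011e-01  7.49495369e+02]
 [ 0.00000000e+00  0.00000000e+00  0.00000000e+00  1.00000000e+00]]
['image', 'camera_matrix', 'world_from_camera']
top [[524.61205275   0.         275.80586897]
 [  0.         524.61205275 207.07017439]
 [  0.           0.           1.        ]] [[ 5.81030052e-03  9.91194515e-01 -1.32286332e-01  4.42996116e+02]
 [-9.99795514e-01  3.19576922e-03 -1.99679244e-02 -2.31047112e+01]
 [-1.93693405e-02  1.32375301e-01  9.91010398e-01  1.34922449e+03]
 [ 0.00000000e+00  0.00000000e+00  0.00000000e+00  1.00000000e+00]]
['image', 'camera_matrix', 'world_from_camera']
```

View pics/side0.png

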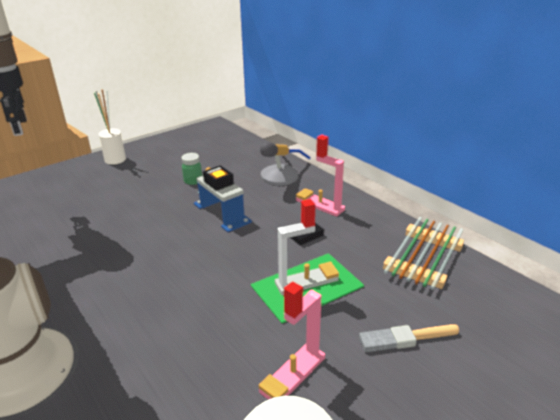

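View pics/top0.png

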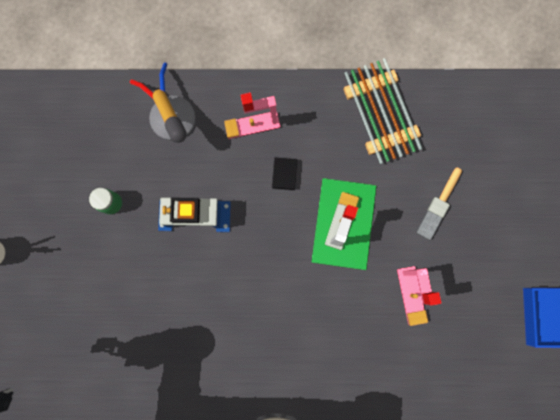

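The scene shows three tool-like things:
- A grey/white one with a red handle on the green mat: side (307,213), top (350,212).
- Pink copy, side (322,146), top (248,102).
- Pink copy, side (293,300), top (431,298).

The grey one on the mat fits the description. I'll confirm it in an enlarged crop.

Run:
```python
import cv2,numpy as np
t=cv2.imread("pics/top0.png");s=cv2.imread("pics/side0.png")
def c(im,x,y,w,h,k):return cv2.resize(im[y:y+h,x:x+w],(w*k,h*k),interpolation=cv2.INTER_CUBIC)
cv2.imwrite("pics/c1.png",c(t,305,170,80,110,5))
cv2.imwrite("pics/c2.png",c(t,145,180,100,65,7))
cv2.imwrite("pics/c3.png",c(s,180,150,190,170,4)[:600])
```

```text
(no output)
```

View pics/c1.png

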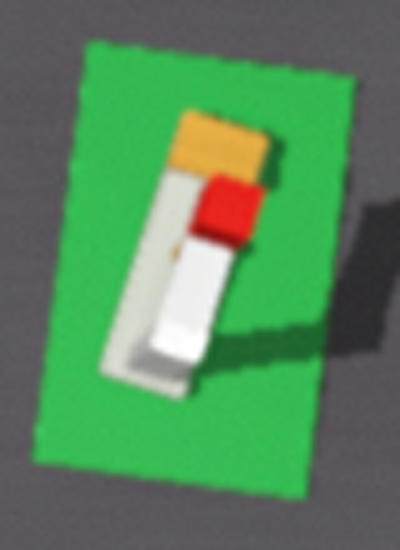

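View pics/c2.png

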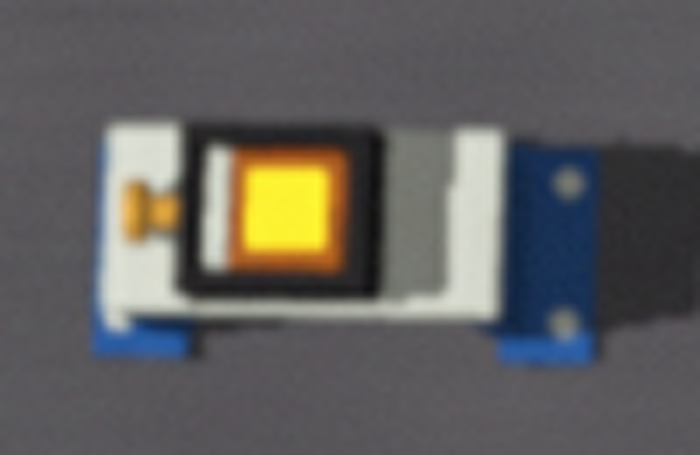

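View pics/c3.png

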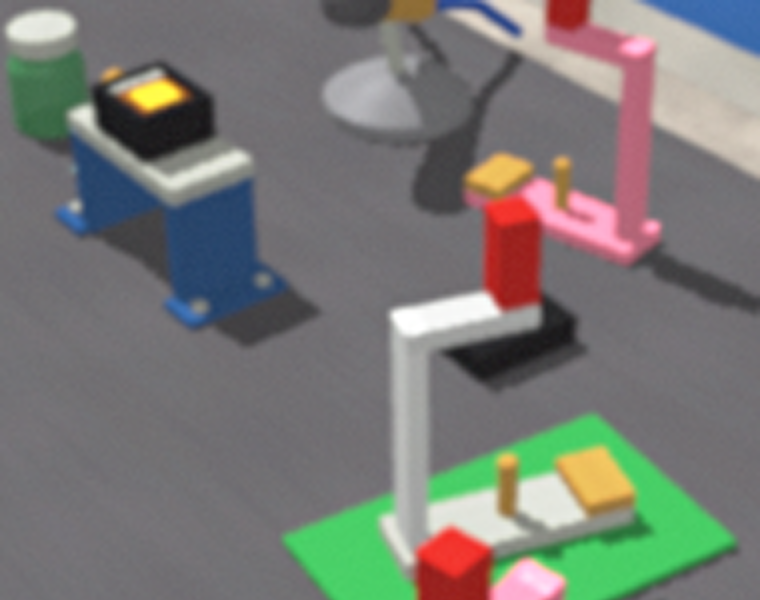

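The tool on the mat is grey-white with a red handle, brass weight and rod, so it's confirmed; the pink pair are decoys. Next I'll measure by casting rays.

```bash
cat > h.py <<'E'
import cv2,numpy as np
from scipy.spatial.transform import Rotation as R
def load(n,i=0):
    d=np.load(f"{n}{i}.npz");return d["image"],d["camera_matrix"],d["world_from_camera"]
def ray(K,T,px):
    px=np.atleast_2d(px).astype(float)
    v=np.c_[(px[:,0]-K[0,2])/K[0,0],-(px[:,1]-K[1,2])/K[1,1],-np.ones(len(px))]
    return T[:3,3],v@T[:3,:3].T
def onz(K,T,px,z):
    o,v=ray(K,T,px);return o+v*((z-o[2])/v[:,2])[:,None]
def proj(K,T,P):
    p=(np.atleast_2d(P)-T[:3,3])@T[:3,:3];return np.c_[K[0,0]*p[:,0]/-p[:,2]+K[0,2],K[1,1]*-p[:,1]/-p[:,2]+K[1,2]]
def big(m):
    c,_=cv2.findContours(m.astype(np.uint8),cv2.RETR_EXTERNAL,cv2.CHAIN_APPROX_NONE);return max(c,key=cv2.contourArea)
def crop(im,x,y,w,h,k,fn):
    cv2.imwrite(fn,cv2.resize(im[y:y+h,x:x+w,::-1],(w*k,h*k),interpolation=cv2.INTER_CUBIC))
E
python3 - <<'E'
from h import *
im,K,T=load("top")
hsv=cv2.cvtColor(cv2.cvtColor(im,cv2.COLOR_RGB2BGR),cv2.COLOR_BGR2HSV).astype(int)
H,S,V=hsv[...,0],hsv[...,1],hsv[...,2]
def win(x,y,w,h):
    m=np.zeros(H.shape,bool);m[y:y+h,x:x+w]=1;return m
def rect(m,z,name):
    c=big(m);r=cv2.minAreaRect(c);b=cv2.boxPoints(r);P=onz(K,T,b,z)
    M=cv2.moments(m.astype(np.uint8),True);cc=onz(K,T,[[M['m10']/M['m00'],M['m01']/M['m00']]],z)[0]
    print(name,"px",np.round(r[0],1),"n",m.sum(),"centroid",cc.round(1),"boxc",P[:,:2].mean(0).round(1));print(P[:,:2].round(1).tolist())
    e=P[1]-P[0],P[2]-P[1]
    print(" sides+1px",[ (np.linalg.norm(x).round(1),np.degrees(np.arctan2(x[1],x[0])).round(1)) for x in e])
g=win(300,160,90,120)&(H>45)&(H<75)&(S>120)
cm=cv2.convexHull(big(g));mm=np.zeros(H.shape,np.uint8);cv2.fillPoly(mm,[cm],1);rect(mm>0,6,"mat")
red=win(335,195,30,30)&((H<6)|(H>174))&(S>150)&(V>150);rect(red,221,"red")
top=win(335,195,30,30)&((H<6)|(H>174))&(S>150)&(V>215);rect(top,221,"redtop")
rect(win(305,185,70,30)&(H>12)&(H<25)&(S>120),28,"weight")
black=win(160,195,50,32)&(V<55);rect(black,129,"mould")
rect(win(170,198,30,25)&(S>130)&(H<35),127,"amber")
rect(win(150,190,75,50)&(S<60)&(V>150),91,"plate")
print(im[205:210,165:215:3].tolist()[0])
print(im[205:216,351].tolist())
E
```

```text
mat px [344.  223.6] n 4816 centroid [ 579.9 -170.8    6. ] boxc [ 581.3 -171.3]
[[479.9, -84.7], [701.3, -114.9], [682.0, -259.4], [461.9, -226.3]]
 sides+1px [(np.float64(223.4), np.float64(-7.8)), (np.float64(145.8), np.float64(-97.6))]
red px [349.8 211.8] n 124 centroid [ 584.3 -160.4  221. ] boxc [ 583.9 -160.3]
[[574.8, -145.0], [600.4, -153.7], [593.0, -175.6], [567.5, -166.9]]
 sides+1px [(np.float64(27.0), np.float64(-18.8)), (np.float64(23.1), np.float64(-108.6))]
redtop px [350.6 210.7] n 95 centroid [ 586.  -162.2  221. ] boxc [ 586.2 -162.2]
[[580.1, -148.9], [599.1, -155.4], [592.4, -175.4], [573.4, -168.9]]
 sides+1px [(np.float64(20.1), np.float64(-18.8)), (np.float64(21.1), np.float64(-108.6))]
weight px [348.5 199.9] n 184 centroid [ 639.1 -180.2   28. ] boxc [ 638.4 -181.1]
[[630.7, -155.5], [658.5, -163.6], [646.1, -206.7], [618.4, -198.5]]
 sides+1px [(np.float64(29.0), np.float64(-16.3)), (np.float64(44.8), np.float64(-106.1))]
mould px [185.  209.5] n 256 centroid [599.3 210.2 129. ] boxc [599.5 215.2]
[[626.7, 249.2], [626.9, 182.8], [572.3, 181.5], [572.1, 2
[... 306 characters left out ...]
4), np.float64(-178.5))]
plate px [164.5 211.9] n 526 centroid [596.  221.5  91. ] boxc [598.4 272.3]
[[632.0, 289.5], [633.3, 260.3], [564.9, 255.2], [563.6, 284.3]]
 sides+1px [(np.float64(29.3), np.float64(-87.4)), (np.float64(68.6), np.float64(-175.8))]
[[193, 188, 168], [212, 217, 206], [57, 57, 55], [142, 142, 133], [180, 168, 150], [237, 193, 40], [253, 241, 48], [253, 241, 49], [253, 242, 49], [200, 128, 39], [60, 45, 40], [18, 18, 19], [113, 115, 108], [117, 121, 113], [116, 117, 110], [192, 195, 182], [214, 216, 205]]
[[226, 119, 48], [229, 57, 33], [230, 33, 28], [231, 33, 29], [231, 38, 33], [231, 35, 30], [231, 34, 29], [231, 36, 32], [232, 38, 31], [233, 37, 30], [231, 35, 30]]
```

Run:
```python
from h import *
def overlay(n,box,k,fn,yaw,C,hx,hyaw):
    im,K,T=load(n);im=im.copy();x,y,w,h=box
    big_=cv2.resize(im[y:y+h,x:x+w],(w*k,h*k),interpolation=cv2.INTER_CUBIC)
    def dr(pts,c):
        p=proj(K,T,pts);q=((p+0.5-[x,y])*k).astype(int);cv2.polylines(big_,[q.reshape(-1,1,2)],True,c,1)
    def rc(c,yaw,x0,x1,y0,y1,z):
        a=np.radians(yaw);Rm=np.array([[np.cos(a),-np.sin(a)],[np.sin(a),np.cos(a)]])
        P=np.array([[x0,y0],[x1,y0],[x1,y1],[x0,y1]])@Rm.T+c;return np.c_[P,np.full(4,z)]
    dr(rc(C,yaw,-29,29,-32.5,32.5,129),(255,0,255));dr(rc(C,yaw,-21,21,-20,20,129),(0,255,255));dr(rc(C,yaw,-32,32,-68,68,83),(0,255,0));dr(rc(C,yaw,-32,32,-56,56,0),(0,255,0))
    dr(rc(hx,hyaw,-12,12,-12,12,221),(255,255,0));dr(rc(hx,hyaw,-70,70,-22,22,18),(255,0,255));dr(rc(hx,hyaw,40,70,-22,22,28),(0,0,255))
    cv2.imwrite(fn,big_[:,:,::-1])
a=dict(yaw=0.0,C=np.array([599.6,214.6]),hx=np.array([586,-162.]),hyaw=-17.5)
overlay("top",(145,170,100,75),7,"pics/o1.png",**a)
overlay("top",(305,170,80,110),5,"pics/o2.png",**a)
overlay("side",(180,150,190,150),4,"pics/o3.png",**a)
```

```text
(no output)
```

View pics/o1.png

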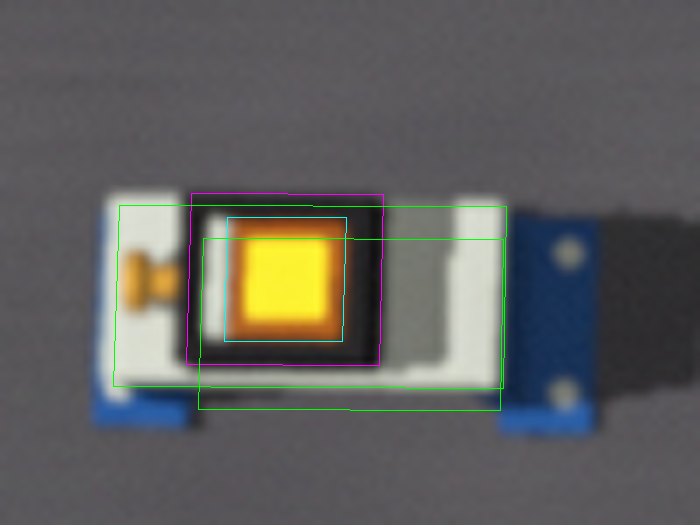

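View pics/o2.png

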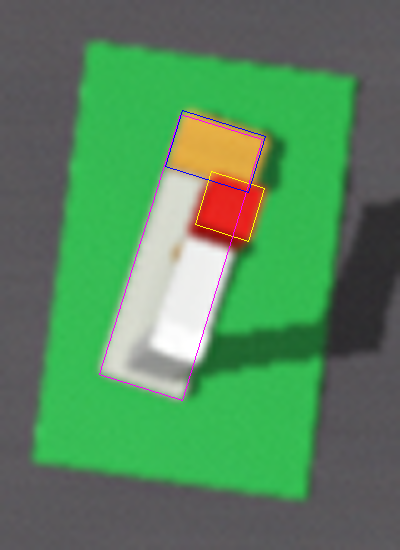

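View pics/o3.png

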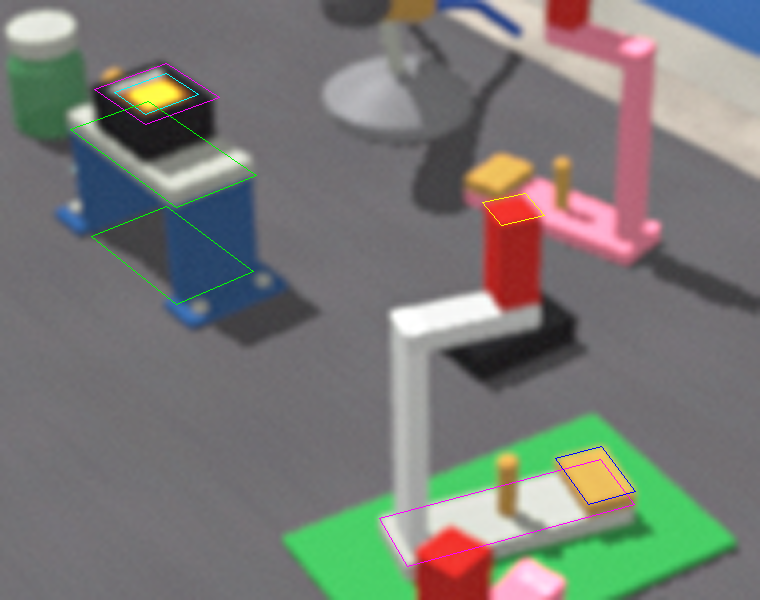

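The overlays agree in both views:
- Mould centre is about (600, 214.6), stand yaw about 0.
- Tool axis is about (586, -162), yaw about -17.5°.
- Mat centre is about (581, -171).

Now I'll move to above the handle.

>>> step_arm([
  [0.457, -0.93, 0.16, 0, 0, 0],
  [0.457, -0.93, 0.16, 0, 0, 0],
  [0.457, -0.93, 0.16, 0, 0, 0],
  [0.457, -0.93, 0.16, 0, 0, 0],
  [0.457, -0.93, 0.16, 0, 0, 0],
  [0.457, -0.93, 0.16, 0, 0, 0],
  [0.457, -0.93, 0.16, 0, 0, 0],
  [0.457, -0.93, 0.16, 0, 0, 0],
  [0.457, -0.93, 0.16, 0, 0, 0],
  [0.457, -0.93, 0.16, 0, 0, 0],
  [0.457, -0.93, 0.16, 0, 0, 0],
], jaw=1)

```text
clock: 1.02
position: [405.0, 208.2, 296.5]
ee_rot: [0.983, -0.182, 0.001, -0.0]
contact_force: [0.5, 0.6, 0.5]
gripper_width: 85.3
```

>>> step_arm([
  [0.457, -0.937, 0, 0, 0, 0.0356],
  [0.457, -0.937, 0, 0, 0, 0.0356],
  [0.457, -0.937, 0, 0, 0, 0.0356],
  [0.457, -0.937, 0, 0, 0, 0.0356],
  [0.457, -0.937, 0, 0, 0, 0.0356],
  [0.457, -0.937, 0, 0, 0, 0.0356],
  [0.457, -0.937, 0, 0, 0, 0.0356],
  [0.457, -0.937, 0, 0, 0, 0.0356],
  [0.457, -0.937, 0, 0, 0, 0.0356],
  [0.457, -0.937, 0, 0, 0, 0.0356],
  [0.457, -0.937, 0, 0, 0, 0.0356],
  [0.457, -0.937, 0, 0, 0, 0.0356],
])

```text
clock: 2.02
position: [586.3, -163.9, 293.2]
ee_rot: [0.988, -0.154, -0.002, 0.0]
contact_force: [-0.2, -0.2, -0.1]
gripper_width: 85.5
```

Run:
```python
from h import *
from bench import arm
for i in range(2):
    s=arm.read_state();print(s["clock"],s["position"].round(2),R.from_quat(s["ee_rot"]).as_matrix().round(3).tolist(),s["joints"].round(3),s['contact_force'])
    d=arm.get_image("top" if i else "side");np.savez("top1.npz" if i else "side1.npz",**d)
    crop(d["image"],*((280,140,120,120,5) if i else (200,100,190,150,4)),f"pics/p1_{i}.png")
```

```text
2.0167 [ 586.35 -163.92  293.24] [[0.953, -0.304, -0.003], [-0.304, -0.953, 0.0], [-0.003, 0.001, -1.0]] [-0.007  0.324  0.073 -0.    -1.322  1.269] [-0.19386645 -0.1788249  -0.08904155]
2.0667 [ 585.99 -162.66  293.92] [[0.953, -0.302, -0.002], [-0.302, -0.953, 0.0], [-0.002, 0.0, -1.0]] [-0.005  0.322  0.072 -0.    -1.322  1.269] [ 0.21298996  0.04528888 -0.45770907]
```

View pics/p1_0.png

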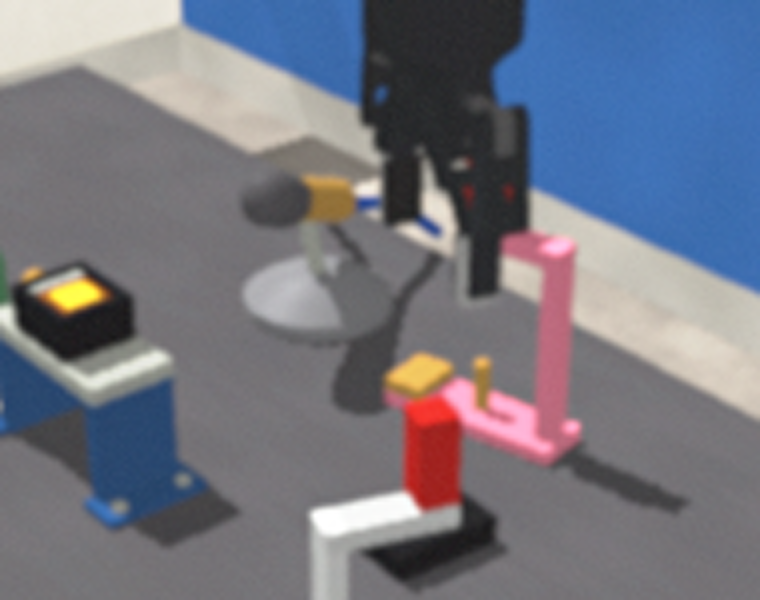

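View pics/p1_1.png

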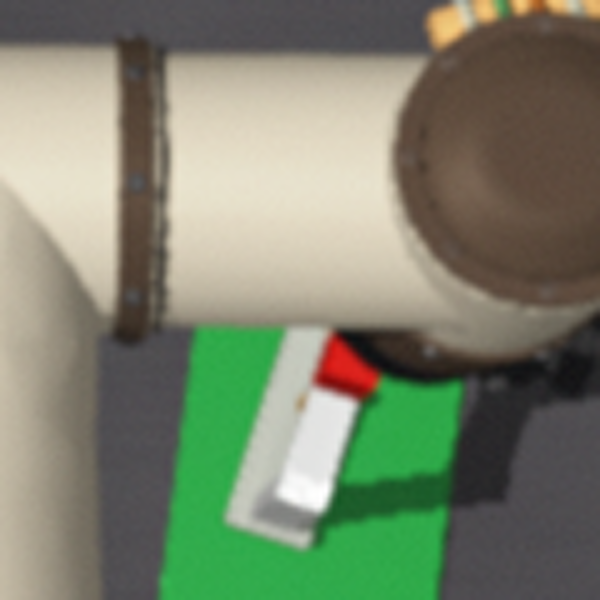

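Side view: the open fingers (about (445,250) in the crop) are above the red handle (435,450). Descending now.

>>> step_arm([
  [0, 0, -0.1, 0, 0, 0],
  [0, 0, -0.17, 0, 0, 0],
  [0, 0, -0.22, 0, 0, 0],
  [0, 0, -0.26, 0, 0, 0],
  [0, 0, -0.29, 0, 0, 0],
  [0, 0, -0.29, 0, 0, 0],
])

```text
clock: 2.62
position: [584.2, -160.0, 176.8]
ee_rot: [0.989, -0.151, -0.003, -0.0]
contact_force: [-0.5, 0.1, -1.1]
gripper_width: 85.7
```

>>> step_arm([
  [0, 0, 0, 0, 0, 0],
  [0, 0, 0, 0, 0, 0],
  [0, 0, 0, 0, 0, 0],
  [0, 0, 0, 0, 0, 0],
  [0, 0, 0, 0, 0, 0],
  [0, 0, 0, 0, 0, 0],
  [0, 0, 0, 0, 0, 0],
  [0, 0, 0, 0, 0, 0],
], jaw=-1)

```text
clock: 3.28
position: [586.7, -162.2, 180.3]
ee_rot: [0.988, -0.152, 0.001, 0.0]
contact_force: [-1.4, -0.5, 3.4]
gripper_width: 23.4
```

>>> step_arm([
  [0, 0, 0.05, 0, 0, 0],
  [0, 0, 0.12, 0, 0, 0],
  [-0.05, 0.03, 0.15, 0, 0, 0.03],
  [-0.12, 0.09, 0.15, 0, 0, 0.07],
  [-0.19, 0.15, 0.15, 0, 0, 0.11],
  [-0.25, 0.21, 0.15, 0, 0, 0.15],
  [-0.29, 0.27, 0.15, 0, 0, 0.194],
  [-0.29, 0.34, 0.15, 0, 0, 0.194],
  [-0.29, 0.42, 0.15, 0, 0, 0.194],
  [-0.29, 0.5, 0.15, 0, 0, 0.194],
  [-0.29, 0.58, 0.15, 0, 0, 0.194],
  [-0.29, 0.66, 0.15, 0, 0, 0.194],
])

```text
clock: 4.28
position: [468.7, 103.1, 237.9]
ee_rot: [1.0, -0.0, -0.002, 0.0]
contact_force: [1.2, -0.5, -4.7]
gripper_width: 23.1
```

>>> step_arm([
  [0, 0.08, 0, 0, 0, 0],
  [0, 0.15, 0, 0, 0, 0],
  [0, 0.21, 0, 0, 0, 0],
  [0, 0.25, 0, 0, 0, 0],
  [0, 0.27, 0, 0, 0, 0],
  [0, 0.2816, 0, 0, 0, 0],
  [0, 0.2816, 0, 0, 0, 0],
  [0, 0.2816, 0, 0, 0, 0],
])

```text
clock: 4.95
position: [469.8, 213.7, 238.7]
ee_rot: [1.0, -0.0, -0.001, 0.001]
contact_force: [-0.4, 0.4, -3.0]
gripper_width: 22.9
```

Run:
```python
from h import *
from bench import arm
for i in range(2):
    s=arm.read_state();print(s["clock"],s["position"].round(2),R.from_quat(s["ee_rot"]).as_matrix().round(3).tolist(),s["joints"].round(3),s['contact_force'],s['wrist_torque'])
    d=arm.get_image("top" if i else "side");np.savez("top2.npz" if i else "side2.npz",**d)
    crop(d["image"],*((140,160,110,120,5) if i else (150,100,190,150,4)),f"pics/p2_{i}.png")
```

```text
4.95 [469.78 213.7  238.73] [[1.0, -0.001, -0.002], [-0.001, -1.0, -0.001], [-0.002, 0.001, -1.0]] [ 0.742  0.194 -0.242 -0.    -1.136  0.829] [-0.39278386  0.35348073 -3.04027858] [-0.04756879 -0.04788376 -0.04291598]
5.0 [469.91 213.51 238.95] [[1.0, -0.001, -0.001], [-0.001, -1.0, -0.001], [-0.001, 0.001, -1.0]] [ 0.741  0.194 -0.242 -0.    -1.136  0.829] [-0.48418102  0.2075626  -2.80222755] [-0.02067955  0.02449518 -0.02971651]
```

View pics/p2_0.png

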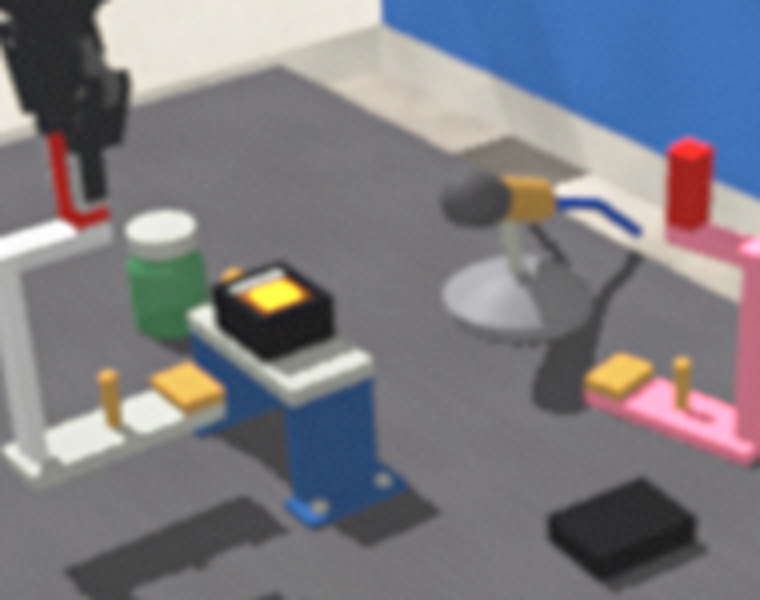

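View pics/p2_1.png

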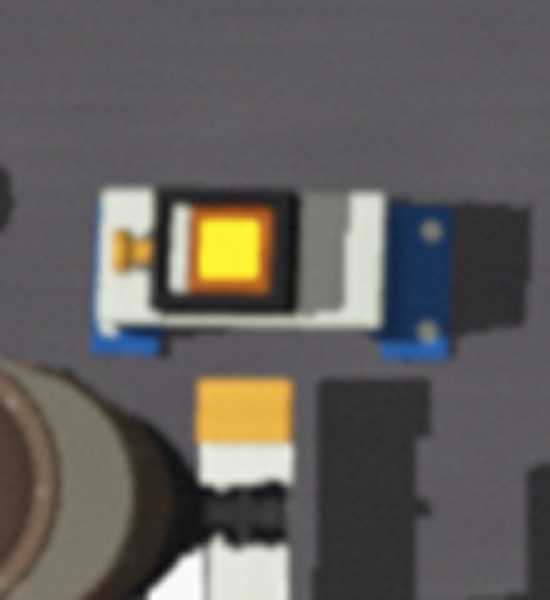

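Run:
```python
from h import *
im,K,T=load("top",2);im2,K2,T2=load("side",2)
hsv=cv2.cvtColor(im,cv2.COLOR_RGB2HSV).astype(int);m=(hsv[...,0]>12)&(hsv[...,0]<25)&(hsv[...,1]>120);m[:230]=0;m[260:]=0;m[:,:170]=0;m[:,205:]=0
M=cv2.moments(m.astype(np.uint8),True);c=[M['m10']/M['m00'],M['m01']/M['m00']]
r=cv2.minAreaRect(big(m));print(m.sum(),c,r)
for z in(86,88,90):print("weight ctr (tool x=55)",z,onz(K,T,[c],z)[0].round(1))
b=onz(K,T,cv2.boxPoints(r),88);print(b.round(1).tolist())
# side rod tip
hsv=cv2.cvtColor(im2,cv2.COLOR_RGB2HSV).astype(int);m=(hsv[...,0]>12)&(hsv[...,0]<25)&(hsv[...,1]>120)
w=np.zeros_like(m);w[185:212,170:186]=1;m&=w
ys,xs=np.where(m);print([(y,xs[ys==y].min(),xs[ys==y].max()) for y in np.unique(ys)])
t=[xs[ys<=ys.min()+4].mean(),ys.min()+1.5];print(t)
for z in(114,116,118):print("tip",z,onz(K2,T2,[t],z)[0].round(1))
# mould glass in side and top new
for n,I,k,t_,w in(("top",im,K,T,(175,197,25,25)),("side",im2,K2,T2,(195,160,45,25))):
    h=cv2.cvtColor(I,cv2.COLOR_RGB2HSV).astype(int);q=(h[...,1]>130)&(h[...,0]<35);z=np.zeros_like(q);z[w[1]:w[1]+w[3],w[0]:w[0]+w[2]]=1;q&=z
    M=cv2.moments(q.astype(np.uint8),True);c=[M['m10']/M['m00'],M['m01']/M['m00']];print(n,q.sum(),c,onz(k,t_,[c],127)[0].round(1))
```

```text
237 [188.45991561181435, 241.52320675105486] ((188.5, 241.5), (11.0, 19.0), 90.0)
weight ctr (tool x=55) 86 [526.9 213.   86. ]
weight ctr (tool x=55) 88 [526.8 212.6  88. ]
weight ctr (tool x=55) 90 [526.7 212.2  90. ]
[[540.1, 235.9, 88.0], [540.3, 189.8, 88.0], [513.7, 189.2, 88.0], [513.5, 235.1, 88.0]]
[(np.int64(193), np.int64(176), np.int64(178)), (np.int64(194), np.int64(175), np.int64(178)), (np.int64(195), np.int64(175), np.int64(178)), (np.int64(196), np.int64(176), np.int64(178)), (np.int64(197), np.int64(176), np.int64(178)), (np.int64(198), np.int64(176), np.int64(178)), (np.int64(199), np.int64(176), np.int64(178)), (np.int64(200), np.int64(176), np.int64(178)), (np.int64(201), np.int64(177), np.int64(178)), (np.int64(202), np.int64(177), np.int64(178)), (np.int64(203), np.int64(177), np.int64(178)), (np.int64(204), np.int64(177), np.int64(179)), (np.int64(205), np.int64(178), np.int64(179))]
[np.float64(176.76470588235293), np.float64(194.5)]
tip 114 [467.7 209.  114. ]
tip 116 [466.3 205.9 116. ]
tip 118 [464.8 202.7 118. ]
top 299 [186.0267558528428, 209.5685618729097] [599.5 213.2 127. ]
side 109 [218.08256880733944, 173.3577981651376] [598.8 216.3 127. ]
```

Relative measurement from the pictures: the tool axis is at (471.8, 212.8) and the mould centre at (599.6, 214.4). So I need dx ≈ +128 and dy ≈ +1.6 after lowering 54 mm.

>>> step_arm([
  [0, 0.004, -0.06, 0, 0, 0],
  [0, 0.004, -0.11, 0, 0, 0],
  [0, 0.004, -0.135, 0, 0, 0],
  [0, 0.004, -0.135, 0, 0, 0],
  [0.06, 0.004, -0.135, 0, 0, 0],
  [0.12, 0.004, -0.135, 0, 0, 0],
  [0.18, 0.004, -0.135, 0, 0, 0],
  [0.24, 0.004, -0.135, 0, 0, 0],
  [0.29, 0.004, -0.135, 0, 0, 0],
  [0.32, 0.004, -0.135, 0, 0, 0],
  [0.32, 0.004, -0.135, 0, 0, 0],
  [0.32, 0.004, -0.135, 0, 0, 0],
])

```text
clock: 6.05
position: [598.7, 215.8, 185.8]
ee_rot: [1.0, -0.001, 0.0, -0.0]
contact_force: [-0.8, 0.4, -4.0]
gripper_width: 23.1
```

Run:
```python
from h import *
from bench import arm
for i in range(2):
    s=arm.read_state();print(s["clock"],s["position"].round(2),s['contact_force'],s['wrist_torque'])
    d=arm.get_image("top" if i else "side");np.savez("top3.npz" if i else "side3.npz",**d)
    crop(d["image"],*((140,160,110,120,5) if i else (150,100,190,150,4)),f"pics/p3_{i}.png")
```

```text
6.05 [598.74 215.77 185.75] [-0.77734061  0.37854189 -4.00271657] [-0.00893131  0.05211839  0.02332625]
6.1 [597.98 215.81 185.7 ] [-0.84954359 -0.3431838  -3.91936321] [-0.00704899  0.07134111 -0.05504924]
```

View pics/p3_0.png

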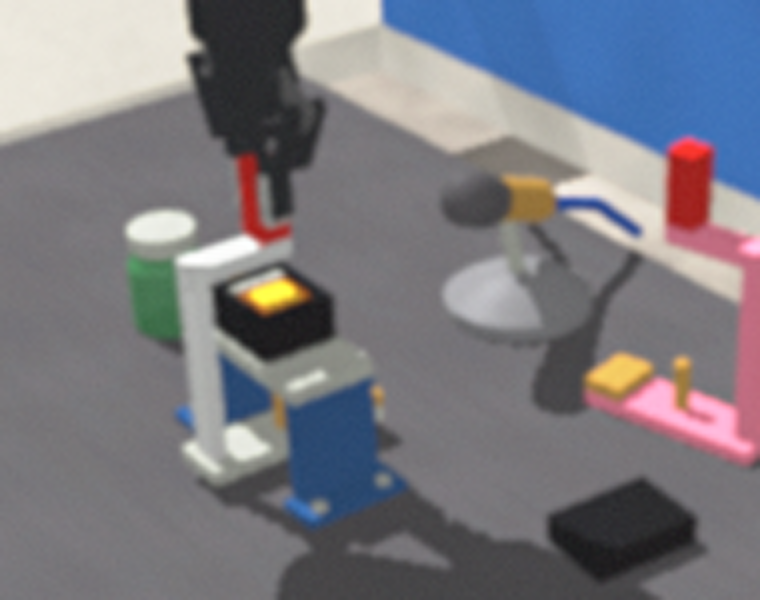

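View pics/p3_1.png

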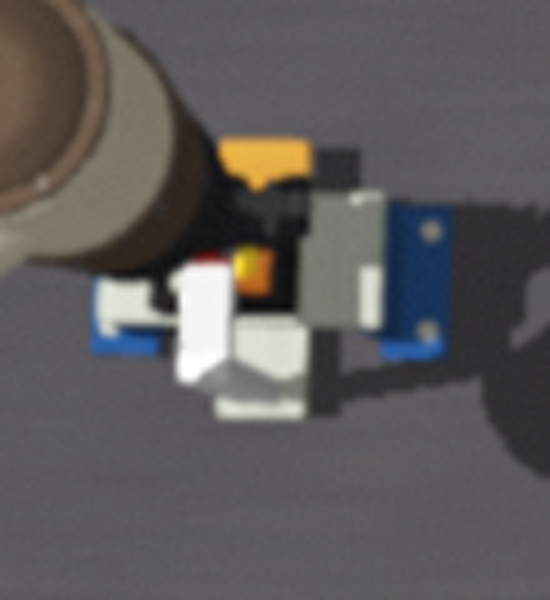

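The tool is in the tunnel, post outside on the robot's side, handle over the mould. In the side crop the post is at (205,360) and the rod shows at (280,408). Now I'll feel for the bush height and the stiffness.

>>> step_arm([
  [0, 0, 0.0125, 0, 0, 0],
  [0, 0, 0.0225, 0, 0, 0],
  [0, 0, 0.0275, 0, 0, 0],
  [0, 0, 0.0275, 0, 0, 0],
])

```text
clock: 6.48
position: [598.4, 216.6, 197.9]
ee_rot: [1.0, 0.0, 0.001, -0.001]
contact_force: [0.3, 0.4, -4.6]
gripper_width: 23.6
```

>>> step_arm([
  [0, 0, 0.0025, 0, 0, 0],
  [0, 0, 0.0025, 0, 0, 0],
])

```text
clock: 6.65
position: [598.1, 216.3, 197.6]
ee_rot: [1.0, 0.0, 0.0, -0.0]
contact_force: [-0.5, 0.9, -3.7]
gripper_width: 23.1
```

>>> step_arm([
  [0, 0, 0.0025, 0, 0, 0],
  [0, 0, 0.0025, 0, 0, 0],
])

```text
clock: 6.82
position: [598.2, 216.2, 198.3]
ee_rot: [1.0, -0.0, -0.0, 0.0]
contact_force: [0.5, 0.3, -4.0]
gripper_width: 23.5
```

>>> step_arm([
  [0, 0, 0.002, 0, 0, 0],
  [0, 0, 0.002, 0, 0, 0],
])

```text
clock: 6.98
position: [598.3, 216.2, 199.1]
ee_rot: [1.0, -0.0, 0.0, 0.0]
contact_force: [0.9, -0.5, -3.9]
gripper_width: 23.5
```

Commanded z is now 199.1 and there's no contact yet. Continuing in sub-mm steps.

>>> step_arm([
  [0, 0, 0.002, 0, 0, 0],
  [0, 0, 0.002, 0, 0, 0],
])

```text
clock: 7.15
position: [598.1, 216.2, 199.4]
ee_rot: [1.0, -0.0, -0.0, 0.0]
contact_force: [-0.2, -0.8, -6.2]
gripper_width: 23.4
```

>>> step_arm([
  [0, 0, 0.002, 0, 0, 0],
  [0, 0, 0.002, 0, 0, 0],
])

```text
clock: 7.32
position: [597.9, 216.1, 199.5]
ee_rot: [1.0, -0.0, -0.001, 0.0]
contact_force: [1.5, -0.4, -9.1]
gripper_width: 23.5
```

>>> step_arm([
  [0, 0, 0.002, 0, 0, 0],
  [0, 0, 0.002, 0, 0, 0],
])

```text
clock: 7.48
position: [597.7, 216.1, 199.7]
ee_rot: [1.0, -0.0, -0.001, 0.0]
contact_force: [2.6, 0.3, -14.2]
gripper_width: 23.5
```

Contact begins at a commanded z of about 199.5, with a stiffness of about 5 N/mm. I'll keep a light preload of about 6 N and feel around a 6 mm circle.

>>> step_arm([
  [0.0, 0, -0.0015, 0, 0, 0],
  [0.005, 0, -0.0015, 0, 0, 0],
  [0.01, 0, -0.0015, 0, 0, 0],
  [0.015, 0, -0.0015, 0, 0, 0],
  [0.015, 0, -0.0015, 0, 0, 0],
])

```text
clock: 7.9
position: [602.5, 215.7, 199.7]
ee_rot: [1.0, -0.0, -0.003, 0.001]
contact_force: [-4.7, 0.0, -12.6]
gripper_width: 23.6
```

>>> step_arm([
  [-0.0009, 0.0051, 0, 0, 0, 0],
  [-0.0009, 0.0051, 0, 0, 0, 0],
])

```text
clock: 8.07
position: [602.3, 216.7, 199.8]
ee_rot: [1.0, -0.0, -0.002, 0.002]
contact_force: [-3.5, -3.3, -15.2]
gripper_width: 23.2
```

>>> step_arm([
  [-0.0026, 0.0045, 0, 0, 0, 0],
  [-0.0026, 0.0045, 0, 0, 0, 0],
])

```text
clock: 8.23
position: [602.0, 217.5, 199.8]
ee_rot: [1.0, -0.0, -0.002, 0.003]
contact_force: [-2.6, -6.1, -16.1]
gripper_width: 23.3
```

>>> step_arm([
  [-0.004, 0.0034, 0, 0, 0, 0],
  [-0.004, 0.0034, 0, 0, 0, 0],
])

```text
clock: 8.4
position: [601.2, 218.4, 199.8]
ee_rot: [1.0, -0.0, -0.001, 0.003]
contact_force: [0.4, -7.7, -17.2]
gripper_width: 23.4
```

Drag friction is high, so sliding won't give a clean signal. I'll switch to lower–shift–raise probes, starting with 60°.

>>> step_arm([
  [0, 0, -0.005, 0, 0, 0],
  [0, 0, -0.005, 0, 0, 0],
  [0, 0, -0.0005, 0, 0, 0],
  [0, 0, -0.0005, 0, 0, 0],
])

```text
clock: 8.73
position: [602.0, 220.7, 199.7]
ee_rot: [1.0, -0.0, 0.001, 0.001]
contact_force: [3.2, -3.9, -17.6]
gripper_width: 22.9
```

>>> step_arm([
  [0, 0, -0.005, 0, 0, 0],
  [-0.0075, 0.002, -0.005, 0, 0, 0],
  [-0.0075, 0.002, -0.005, 0, 0, 0],
  [-0.0075, 0.002, 0, 0, 0, 0],
  [-0.0075, 0.002, 0, 0, 0, 0],
])

```text
clock: 9.15
position: [599.3, 222.5, 199.7]
ee_rot: [1.0, -0.0, 0.001, -0.0]
contact_force: [4.9, -3.2, -19.2]
gripper_width: 22.9
```

>>> step_arm([
  [0, 0, -0.005, 0, 0, 0],
  [-0.0075, -0.002, -0.005, 0, 0, 0],
  [-0.0075, -0.002, -0.005, 0, 0, 0],
  [-0.0075, -0.002, 0, 0, 0, 0],
  [-0.0075, -0.002, 0, 0, 0, 0],
])

```text
clock: 9.57
position: [595.5, 222.4, 199.8]
ee_rot: [1.0, -0.0, 0.001, -0.001]
contact_force: [4.9, -1.3, -19.1]
gripper_width: 23.3
```

>>> step_arm([
  [0, 0, -0.005, 0, 0, 0],
  [-0.0055, -0.0055, -0.006, 0, 0, 0],
  [-0.0055, -0.0055, -0.006, 0, 0, 0],
  [-0.0055, -0.0055, -0.00125, 0, 0, 0],
  [-0.0055, -0.0055, -0.00125, 0, 0, 0],
])

```text
clock: 9.98
position: [593.3, 220.9, 199.7]
ee_rot: [1.0, -0.0, 0.001, -0.002]
contact_force: [4.6, 3.1, -17.3]
gripper_width: 23.3
```

>>> step_arm([
  [0, 0, -0.005, 0, 0, 0],
  [-0.002, -0.0075, -0.005, 0, 0, 0],
  [-0.002, -0.0075, -0.005, 0, 0, 0],
  [-0.002, -0.0075, 0, 0, 0, 0],
  [-0.002, -0.0075, 0, 0, 0, 0],
])

```text
clock: 10.4
position: [591.8, 216.2, 199.7]
ee_rot: [1.0, -0.0, -0.0, -0.0]
contact_force: [1.9, 1.9, -13.1]
gripper_width: 23.5
```

>>> step_arm([
  [0, 0, -0.005, 0, 0, 0],
  [0.002, -0.0075, -0.005, 0, 0, 0],
  [0.002, -0.0075, -0.005, 0, 0, 0],
  [0.002, -0.0075, 0, 0, 0, 0],
  [0.002, -0.0075, 0, 0, 0, 0],
])

```text
clock: 10.82
position: [593.2, 212.5, 200.8]
ee_rot: [1.0, -0.0, 0.0, 0.0]
contact_force: [0.4, -0.7, -5.5]
gripper_width: 23.2
```

>>> step_arm([
  [0, 0, -0.005, 0, 0, 0],
  [0.0055, -0.0055, -0.005, 0, 0, 0],
  [0.0055, -0.0055, -0.005, 0, 0, 0],
  [0.0055, -0.0055, 0, 0, 0, 0],
  [0.0055, -0.0055, 0, 0, 0, 0],
])

```text
clock: 11.23
position: [595.5, 211.1, 200.8]
ee_rot: [1.0, -0.0, 0.0, -0.0]
contact_force: [0.5, 0.1, -4.1]
gripper_width: 23.5
```

210° reads almost free and 240° fully free. Checking deeper at 240°.

>>> step_arm([
  [0, 0, 0.002, 0, 0, 0],
  [0, 0, 0.002, 0, 0, 0],
])

```text
clock: 11.4
position: [595.3, 211.1, 201.3]
ee_rot: [1.0, 0.0, 0.0, -0.0]
contact_force: [0.7, -0.6, -3.7]
gripper_width: 23.1
```

>>> step_arm([
  [0, 0, 0.002, 0, 0, 0],
  [0, 0, 0.002, 0, 0, 0],
])

```text
clock: 11.57
position: [595.3, 211.1, 202.0]
ee_rot: [1.0, -0.0, 0.0, -0.0]
contact_force: [0.2, -0.9, -3.6]
gripper_width: 23.4
```

>>> step_arm([
  [0, 0, 0.002, 0, 0, 0],
  [0, 0, 0.002, 0, 0, 0],
])

```text
clock: 11.73
position: [595.3, 211.0, 202.8]
ee_rot: [1.0, -0.0, 0.0, -0.0]
contact_force: [-0.8, 0.8, -3.9]
gripper_width: 23.5
```

The rod is in the hole: 3 mm past the bush face, no vertical or lateral load. Raising towards the glass underside, expected near z ≈ 219.5.

>>> step_arm([
  [0, 0, 0.005, 0, 0, 0],
  [0, 0, 0.01, 0, 0, 0],
  [0, 0, 0.01, 0, 0, 0],
])

```text
clock: 11.98
position: [595.4, 211.0, 207.2]
ee_rot: [1.0, -0.0, 0.0, -0.0]
contact_force: [-0.8, -0.2, -3.2]
gripper_width: 23.6
```

>>> step_arm([
  [0, 0, 0.005, 0, 0, 0],
  [0, 0, 0.01, 0, 0, 0],
  [0, 0, 0.015, 0, 0, 0],
  [0, 0, 0.015, 0, 0, 0],
])

```text
clock: 12.32
position: [595.3, 211.0, 213.2]
ee_rot: [1.0, -0.0, 0.0, -0.0]
contact_force: [-0.1, -0.5, -3.4]
gripper_width: 23.2
```

>>> step_arm([
  [0, 0, 0.005, 0, 0, 0],
  [0, 0, 0.01, 0, 0, 0],
  [0, 0, 0.01, 0, 0, 0],
])

```text
clock: 12.57
position: [595.2, 211.0, 217.1]
ee_rot: [1.0, -0.0, 0.0, -0.0]
contact_force: [-0.3, -0.3, -3.6]
gripper_width: 23.3
```

>>> step_arm([
  [0, 0, 0.002, 0, 0, 0],
  [0, 0, 0.004, 0, 0, 0],
  [0, 0, 0.004, 0, 0, 0],
])

```text
clock: 12.82
position: [595.2, 211.0, 218.3]
ee_rot: [1.0, -0.0, -0.0, 0.0]
contact_force: [-0.8, 0.1, -4.2]
gripper_width: 23.5
```

>>> step_arm([
  [0, 0, 0.002, 0, 0, 0],
  [0, 0, 0.002, 0, 0, 0],
])

```text
clock: 12.98
position: [595.2, 210.9, 219.1]
ee_rot: [1.0, -0.0, -0.0, 0.0]
contact_force: [-0.4, -0.4, -3.7]
gripper_width: 23.2
```

>>> step_arm([
  [0, 0, 0.002, 0, 0, 0],
  [0, 0, 0.002, 0, 0, 0],
])

```text
clock: 13.15
position: [595.1, 211.0, 219.4]
ee_rot: [1.0, -0.0, -0.0, 0.0]
contact_force: [0.1, -0.5, -5.8]
gripper_width: 23.3
```

>>> step_arm([
  [0, 0, 0.002, 0, 0, 0],
  [0, 0, 0.002, 0, 0, 0],
])

```text
clock: 13.32
position: [595.0, 211.0, 219.5]
ee_rot: [1.0, -0.0, -0.001, 0.0]
contact_force: [1.7, 0.5, -9.5]
gripper_width: 23.3
```

Glass contact is at 219.4, as expected. Easing up.

>>> step_arm([
  [0, 0, 0.001, 0, 0, 0],
  [0, 0, 0.002, 0, 0, 0],
])

```text
clock: 13.48
position: [594.8, 211.0, 219.9]
ee_rot: [1.0, -0.0, -0.001, 0.0]
contact_force: [1.6, 0.3, -13.6]
gripper_width: 23.8
```

>>> step_arm([
  [0, 0, 0.001, 0, 0, 0],
  [0, 0, 0.001, 0, 0, 0],
])

```text
clock: 13.65
position: [594.8, 211.0, 220.9]
ee_rot: [1.0, -0.0, -0.001, 0.0]
contact_force: [1.5, 0.6, -12.0]
gripper_width: 23.5
```

>>> step_arm([
  [0, 0, 0.001, 0, 0, 0],
  [0, 0, 0.001, 0, 0, 0],
])

```text
clock: 13.82
position: [594.8, 210.9, 221.8]
ee_rot: [1.0, -0.0, -0.001, 0.0]
contact_force: [1.1, 0.5, -12.6]
gripper_width: 23.2
```

The glass moves at about 9 N net. Continuing slowly.

>>> step_arm([
  [0, 0, 0.001, 0, 0, 0],
  [0, 0, 0.002, 0, 0, 0],
  [0, 0, 0.003, 0, 0, 0],
  [0, 0, 0.004, 0, 0, 0],
  [0, 0, 0.005, 0, 0, 0],
  [0, 0, 0.006, 0, 0, 0],
])

```text
clock: 14.32
position: [595.0, 210.9, 224.5]
ee_rot: [1.0, -0.0, -0.0, 0.0]
contact_force: [0.4, 0.5, -13.5]
gripper_width: 23.5
```

>>> step_arm([
  [0, 0, 0.001, 0, 0, 0],
  [0, 0, 0.002, 0, 0, 0],
  [0, 0, 0.003, 0, 0, 0],
  [0, 0, 0.004, 0, 0, 0],
  [0, 0, 0.005, 0, 0, 0],
  [0, 0, 0.006, 0, 0, 0],
  [0, 0, 0.007, 0, 0, 0],
  [0, 0, 0.008, 0, 0, 0],
])

```text
clock: 14.98
position: [595.1, 210.9, 227.7]
ee_rot: [1.0, -0.0, -0.0, 0.0]
contact_force: [0.8, -0.6, -13.2]
gripper_width: 23.3
```

>>> step_arm([
  [0, 0, 0.001, 0, 0, 0],
  [0, 0, 0.002, 0, 0, 0],
  [0, 0, 0.003, 0, 0, 0],
  [0, 0, 0.004, 0, 0, 0],
  [0, 0, 0.005, 0, 0, 0],
  [0, 0, 0.006, 0, 0, 0],
  [0, 0, 0.007, 0, 0, 0],
  [0, 0, 0.008, 0, 0, 0],
])

```text
clock: 15.65
position: [595.1, 210.9, 230.9]
ee_rot: [1.0, -0.0, -0.0, 0.0]
contact_force: [-0.8, 0.3, -14.5]
gripper_width: 23.3
```

>>> step_arm([
  [0, 0, 0.001, 0, 0, 0],
  [0, 0, 0.002, 0, 0, 0],
  [0, 0, 0.003, 0, 0, 0],
  [0, 0, 0.004, 0, 0, 0],
  [0, 0, 0.005, 0, 0, 0],
  [0, 0, 0.006, 0, 0, 0],
  [0, 0, 0.0065, 0, 0, 0],
  [0, 0, 0.0065, 0, 0, 0],
])

```text
clock: 16.32
position: [595.1, 210.9, 233.6]
ee_rot: [1.0, -0.0, -0.0, 0.0]
contact_force: [0.0, 0.4, -14.0]
gripper_width: 23.7
```

Run:
```python
from h import *
from bench import arm
for i in range(2):
    s=arm.read_state();print(s["clock"],s["position"].round(2),s['contact_force'],s['wrist_torque'])
    d=arm.get_image("top" if i else "side");np.savez("top4.npz" if i else "side4.npz",**d)
    crop(d["image"],*((140,160,110,120,5) if i else (180,130,100,80,7)),f"pics/p4_{i}.png")
```

```text
16.3167 [595.11 210.94 233.61] [  0.02309727   0.41240411 -13.95288398] [-0.09629269  0.35809905  0.0032664 ]
16.3667 [595.13 210.92 233.63] [ -0.20644475  -0.67046545 -15.0563281 ] [-0.03457903  0.3327301  -0.01410906]
```

View pics/p4_0.png

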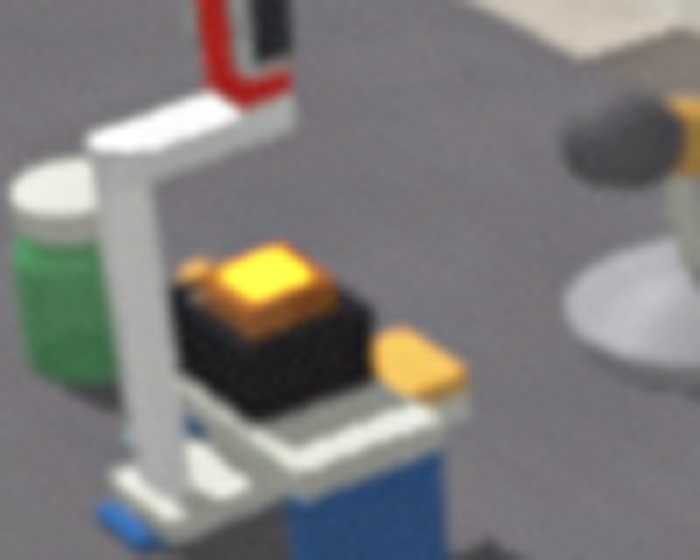

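The glass stands well proud and upright (crop (265,290)). Drawing the rod down and out.

>>> step_arm([
  [0, 0, -0.003, 0, 0, 0],
  [0, 0, -0.01, 0, 0, 0],
  [0, 0, -0.02, 0, 0, 0],
  [0, 0, -0.03, 0, 0, 0],
  [0, 0, -0.04, 0, 0, 0],
  [0, 0, -0.055, 0, 0, 0],
  [0, 0, -0.07, 0, 0, 0],
  [0, 0, -0.085, 0, 0, 0],
  [0, 0, -0.1, 0, 0, 0],
  [0, 0, -0.115, 0, 0, 0],
  [0, 0, -0.122, 0, 0, 0],
  [0, 0, -0.122, 0, 0, 0],
])

```text
clock: 17.42
position: [595.0, 211.0, 183.6]
ee_rot: [1.0, -0.0, -0.001, 0.0]
contact_force: [0.5, 0.4, -4.2]
gripper_width: 23.5
```

>>> step_arm([
  [-0.03, 0, 0, 0, 0, 0],
  [-0.08, 0.003, 0, 0, 0, 0],
  [-0.14, 0.006, 0, 0, 0, 0],
  [-0.2, 0.008, 0, 0, 0, 0],
  [-0.26, 0.008, 0, 0, 0, 0],
  [-0.31, 0.008, 0, 0, 0, 0],
  [-0.33, 0.008, 0, 0, 0, 0],
  [-0.33, 0.008, 0.06, 0, 0, 0],
  [-0.33, 0.008, 0.12, 0, 0, 0],
  [-0.33, 0.008, 0.14, 0, 0, 0],
  [-0.33, 0.008, 0.14, 0, 0, 0],
])

```text
clock: 18.33
position: [465.2, 215.5, 243.8]
ee_rot: [1.0, 0.0, 0.003, -0.002]
contact_force: [0.2, 1.0, -4.0]
gripper_width: 23.1
```

Run:
```python
from h import *
from bench import arm
for i in range(2):
    s=arm.read_state();print(s["clock"],s["position"].round(2),s['contact_force'])
    d=arm.get_image("top" if i else "side");np.savez("top5.npz" if i else "side5.npz",**d)
    crop(d["image"],*((140,160,110,120,5) if i else (180,130,100,80,7)),f"pics/p5_{i}.png")
    K,T,I=d["camera_matrix"],d["world_from_camera"],d["image"]
    w=(175,190,25,35) if i else (195,155,45,25)
    h=cv2.cvtColor(I,cv2.COLOR_RGB2HSV).astype(int);q=(h[...,1]>130)&(h[...,0]<35);z=np.zeros_like(q);z[w[1]:w[1]+w[3],w[0]:w[0]+w[2]]=1;q&=z
    q1=q&(h[...,0]>20)
    for a in(q,q1):
        M=cv2.moments(a.astype(np.uint8),True);c=[M['m10']/M['m00'],M['m01']/M['m00']];print(a.sum(),c,onz(K,T,[c],141)[0].round(1))
```

```text
18.3333 [465.15 215.54 243.79] [ 0.1988891   0.98068213 -3.98981936]
181 [217.47513812154696, 171.1049723756906] [591.2 205.3 141. ]
62 [217.2258064516129, 168.90322580645162] [597.5 216.4 141. ]
18.3833 [463.82 214.73 241.53] [ 0.11314249  0.52353152 -3.67956739]
320 [185.5, 209.5] [597.9 211.7 141. ]
141 [184.46099290780143, 209.46099290780143] [598.  214.1 141. ]
```

View pics/p5_0.png

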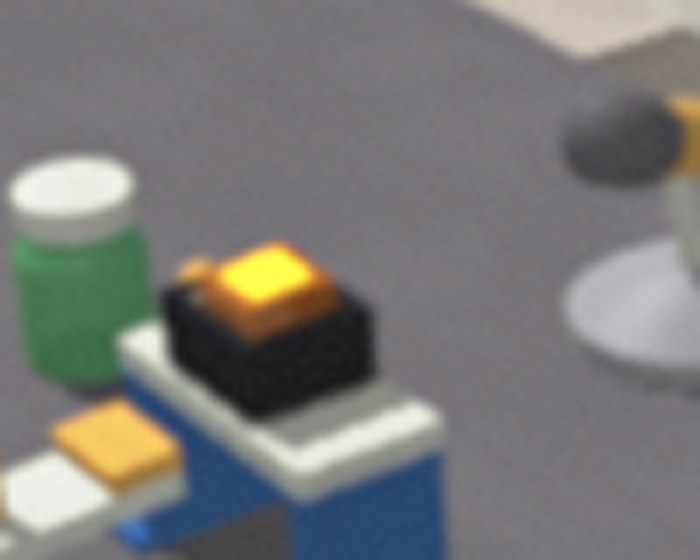

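View pics/p5_1.png

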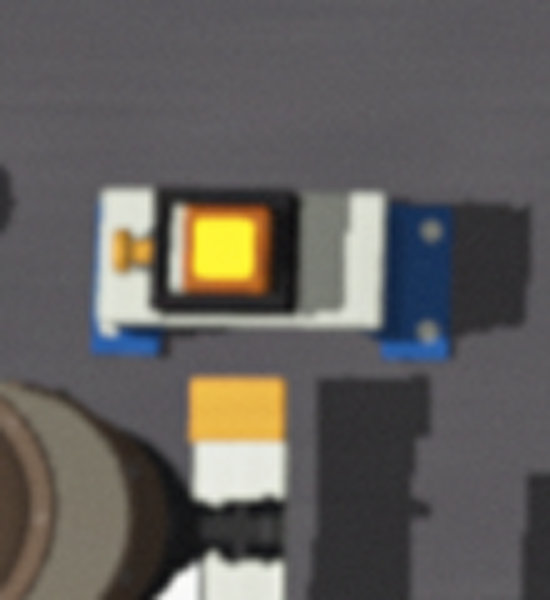

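The glass stayed put and upright after release (side crop (265,290), top crop (225,248)). Returning to the mat.

>>> step_arm([
  [0, -0.05, 0, 0, 0, 0],
  [0, -0.12, 0, 0, 0, 0],
  [0, -0.2, 0, 0, 0, 0],
  [0, -0.28, 0, 0, 0, 0],
  [0, -0.36, 0, 0, 0, 0],
  [0, -0.44, 0, 0, 0, 0],
  [0, -0.52, 0, 0, 0, 0],
  [0.04, -0.58, 0, 0, 0, -0.03],
  [0.09, -0.64, 0, 0, 0, -0.07],
  [0.14, -0.7, 0, 0, 0, -0.11],
  [0.19, -0.76, 0, 0, 0, -0.15],
  [0.24, -0.82, 0, 0, 0, -0.19],
])

```text
clock: 19.43
position: [559.1, -115.3, 238.3]
ee_rot: [0.989, -0.151, -0.002, 0.0]
contact_force: [1.2, 0.8, -3.6]
gripper_width: 23.8
```

>>> step_arm([
  [0.035, -0.08, 0, 0, 0, -0.004],
  [0.055, -0.12, 0, 0, 0, -0.004],
  [0.06, -0.1325, 0, 0, 0, -0.004],
  [0.06, -0.1325, 0, 0, 0, -0.004],
  [0.06, -0.1325, -0.05, 0, 0, -0.004],
  [0.06, -0.1325, -0.1, 0, 0, -0.004],
  [0.06, -0.1325, -0.13, 0, 0, -0.004],
  [0.06, -0.1325, -0.14, 0, 0, -0.004],
  [0.06, -0.1325, -0.145, 0, 0, -0.004],
  [0.06, -0.1325, -0.145, 0, 0, -0.004],
])

```text
clock: 20.27
position: [582.6, -166.1, 182.9]
ee_rot: [0.988, -0.151, -0.001, 0.0]
contact_force: [-0.3, -1.0, -3.9]
gripper_width: 23.5
```

Commanded z is 182.8, so I'm lowering the last millimetres gently.

>>> step_arm([
  [0, 0, -0.003, 0, 0, 0],
  [0, 0, -0.005, 0, 0, 0],
  [0, 0, -0.005, 0, 0, 0],
])

```text
clock: 20.52
position: [584.3, -166.8, 182.7]
ee_rot: [0.988, -0.152, 0.002, 0.0]
contact_force: [0.2, 1.2, 1.7]
gripper_width: 23.5
```

>>> step_arm([
  [0, 0, -0.002, 0, 0, 0],
  [0, 0, -0.003, 0, 0, 0],
  [0, 0, -0.003, 0, 0, 0],
])

```text
clock: 20.77
position: [584.9, -167.2, 182.4]
ee_rot: [0.988, -0.151, 0.003, 0.0]
contact_force: [-0.5, 1.0, 6.0]
gripper_width: 22.8
```

It's on the mat. Releasing and rising straight up.

>>> step_arm([
  [0, 0, 0.002, 0, 0, 0],
  [0, 0, 0.002, 0, 0, 0],
  [0, 0, 0.002, 0, 0, 0],
  [0, 0, 0.002, 0, 0, 0],
  [0, 0, 0.002, 0, 0, 0],
  [0, 0, 0.002, 0, 0, 0],
  [0, 0, 0.002, 0, 0, 0],
], jaw=1)

```text
clock: 21.35
position: [583.2, -166.8, 180.2]
ee_rot: [0.988, -0.152, -0.0, 0.0]
contact_force: [-0.8, 0.7, -1.1]
gripper_width: 85.4
```

>>> step_arm([
  [0, 0, 0.03, 0, 0, 0],
  [0, 0, 0.09, 0, 0, 0],
  [0, 0, 0.17, 0, 0, 0],
  [0, 0, 0.25, 0, 0, 0],
  [0, 0, 0.3, 0, 0, 0],
  [-0.1, 0, 0.3, 0, 0, 0],
  [-0.2, 0, 0.3, 0, 0, 0],
  [-0.3, 0, 0.3, 0, 0, 0],
  [-0.35, 0, 0.3, 0, 0, 0],
  [-0.35, 0, 0.3, 0, 0, 0],
])

```text
clock: 22.18
position: [439.4, -166.8, 301.5]
ee_rot: [0.988, -0.152, 0.001, -0.0]
contact_force: [0.3, 0.1, 0.2]
gripper_width: 85.6
```

Run:
```python
from h import *
from bench import arm
s=arm.read_state();print(s["clock"],s["position"].round(2),s['contact_force'],s['gripper_width'])
for n in("side","top"):
    d=arm.get_image(n);np.savez(n+"6.npz",**d);cv2.imwrite(f"pics/p6_{n}.png",d["image"][:,:,::-1])
```

```text
22.1833 [ 439.4  -166.85  301.5 ] [0.25467964 0.10983171 0.1535415 ] 85.57828997299302
```

View pics/p6_side.png

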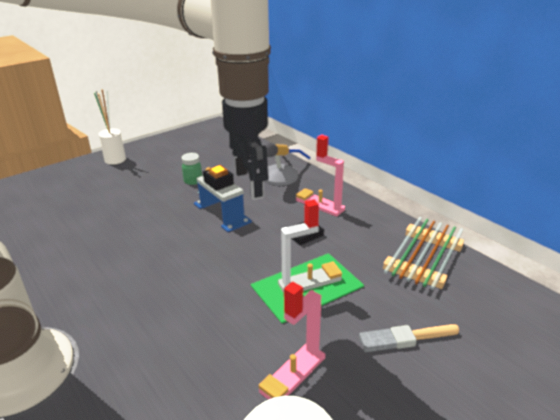

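View pics/p6_top.png

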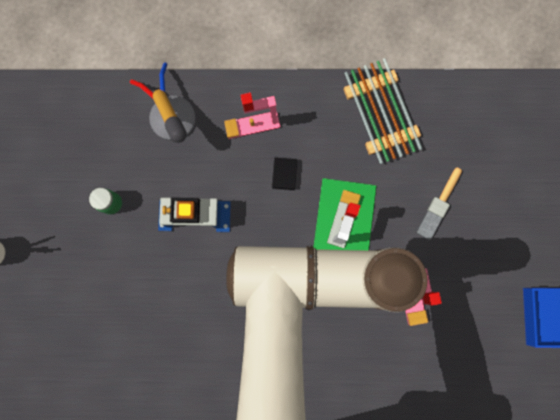

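Run:
```python
from h import *
for i in(0,6):
    L=[]
    for n,w in(("top",(170,195,30,30)),("side",(195,160,45,25))):
        I,K,T=load(n,i);h=cv2.cvtColor(I,cv2.COLOR_RGB2HSV).astype(int);q=(h[...,1]>150)&(h[...,0]>19)&(h[...,0]<35)&(h[...,2]>225)
        z=np.zeros_like(q);z[w[1]:w[1]+w[3],w[0]:w[0]+w[2]]=1;q&=z;M=cv2.moments(q.astype(np.uint8),True);L.append(ray(K,T,[[M['m10']/M['m00'],M['m01']/M['m00']]]))
    (o1,a),(o2,b)=L;A=np.c_[a[0],-b[0]];t=np.linalg.lstsq(A,o2-o1,rcond=None)[0];p=o1+a[0]*t[0];r=o2+b[0]*t[1];print(i,"yellow top centre",((p+r)/2).round(1),"gap",np.linalg.norm(p-r).round(1))
I,K,T=load("top",6);h=cv2.cvtColor(I,cv2.COLOR_RGB2HSV).astype(int)
for nm,m,z,w in(("weight",(h[...,0]>12)&(h[...,0]<25)&(h[...,1]>120),28,(330,185,40,20)),("handle",((h[...,0]<6)|(h[...,0]>174))&(h[...,1]>150)&(h[...,2]>215),221,(335,195,30,30))):
    q=np.zeros_like(m);q[w[1]:w[1]+w[3],w[0]:w[0]+w[2]]=1;q&=m;M=cv2.moments(q.astype(np.uint8),True);print(nm,q.sum(),onz(K,T,[[M['m10']/M['m00'],M['m01']/M['m00']]],z).round(1))
```

```text
0 yellow top centre [599.  214.4 128.3] gap 1.2
6 yellow top centre [597.6 214.4 142.1] gap 1.3
weight 184 [[ 644.8 -184.1   28. ]]
handle 80 [[ 591.5 -167.7  221. ]]
```

Run:
```python
from bench import arm
print(arm.job_done())
```

```text
the job is handed in; nothing more can be done
None
```

The glass is up and standing in the mould mouth, the tool is back on the green mat, and I've handed the job in (clock about 22 s of 72 s). No verdict is reported, so the results below are my own last checks.

**What I did:** I took the grey, red-handled tool and left the pink look-alikes alone. With the rod under the mould, I found the hole about 6 mm off centre, at roughly 240°. I then eased the glass up at about 9 to 11 N, drew the rod out and stood the tool back on the mat.

**Last checks:**
- **Glass:** the two camera views put the rise at 13.8 mm, so it stands about 12 mm proud of the rim. It looked upright in the pictures and sits within about 2 mm of its starting centre.
- **Tool:** it is released, looks upright, and stands about 11 mm from the mat's centre. The gripper is open and clear of it.
- **Slab, jar and brush:** they sit at the same pixels as at the start.

**Checks that disagreed or were less clean:**
- My first try at finding the hole, sliding the rod along the bush, gave too much drag. I switched to separate lift-and-probe steps, and the highest push on the stand I read was about 15 N. Forces were read only at the end of each move, so brief peaks in between would not show.
- The tool ended about 8 mm further along x than commanded relative to the mat, so it probably slipped slightly in the grip. It is still well within the 60 mm limit.

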